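Clear the guide bar off a cylinder and fish the pin out with sprung tongs

ROBOT

A 7-joint arm with a two-finger parallel gripper is mounted at the origin on the work surface. World frame = base frame: x ahead of the robot, y to its left, z up, the work surface at z = 0. Lengths are in mm, angles in rad, forces in N, time in s.
With the tool pointing down it reaches from about 400 to 875 mm from the base axis. Payload 4.4 kg.
Tool frame: the origin (TCP) lies midway between the tips of the shut fingers; the grasp point (between the pads) lies ctrl.grip_depth behind it (ctrl.grip_depth is the distance from the TCP to the grasp point, in mm); z points along the fingers, y is the line along which they close (so a half turn about z gives the same grasp; the last joint's range is limited). The gripper opens to 85 mm and grips with 20 to 120 N. Pads are 22 mm wide; open, the fingers measure 114 mm over their backs; the gripper's body (76 mm by 85 mm) begins 54 mm behind the grasp point. The pads swing forward as they close: fully open they stand 13 mm farther back than shut.
Start: joints at [1.042, 0.628, 0.038, 1.517, -0.027, 0.996, -0.02], TCP at [290.224, -581.625, 231.313] pointing down, gripper open.
Joint ranges: [-3.06, 3.06], [-0.37, 2.12], [-1.25, 1.32], [0.18, 2.47], [-1.1, 4.24], [0.23, 1.98], [-2.94, 2.94]. Speed limits (rad/s): [2.57, 2.57, 3.14, 3.14, 3.14, 3.14, 3.14].

INTERFACE

Orientations are given as [roll, pitch, yaw] about the fixed x, y, z axes, in that order (R = Rz(yaw) Ry(pitch) Rx(roll)).
In Python, from cell import ctrl gives the robot as it stands.
- The arm moves only by the tool carry_out, never from a script. Its argument "deltas" is one flat list of numbers, 7 for each row, row after row: the turn, a rotation vector about the tool's x, y, z in degrees, then the shift along the tool's x, y, z in m, then the closure, from -1 (fully open) to 1 (shut). In form: [wx, wy, wz, dx, dy, dz, claw, wx, wy, wz, dx, dy, dz, claw, ...]. A call has 1 to 12 rows; each row shifts and turns the commanded pose from where the row before left it, along the tool's axes as they then stand; what a row does not reach is not made up. A row lasts 1/8 s, in which the tool goes at most 62.5 mm and 10.7 degrees, less where a joint would pass 70% of its speed; a pose out of reach is approached as far as the arm can. A call with a gripper value outside its range is refused whole. The fingers move at their own pace and stop on an object; the grip force is fixed at half the most. Time passes only in rows, so rows that do not move let the fingers close. It gives the time, the measured TCP pose, the force, the opening and the grip force at its end, in the units of the state.
- ctrl.read_state(): the state, without advancing time (a new reading comes with each control period).
- ctrl.get_image(name): name is "scene" or "top" or "wrist"; returns the picture (400x640x3 uint8, red, green, blue); there is no depth.
- ctrl.calibration(name): a dict with "mtx" (3x3 intrinsics, pixels), "R" (3x3) and "t" (3): a world point X has camera coordinates R X + t. Camera axes: x right, y down, z forward; pixel columns grow to the right and rows downward; lengths in mm; the calibration is good to about 2 mm. The wrist camera is an equidistant fisheye: a pixel r from the principal point sees the ray r / f radians off the axis. A picture is of the moment at which its call begins: read the wrist's pose just before it. calibration takes no time and is no camera call; for the wrist camera it gives the pose at the moment of the call.
- ctrl.finish_job(): hands the job in; it is judged then, once.
The state is a dict: "clock": time; "qpos": joint angles; "qd": joint speeds; "tau": joint torques, N m; "eef_pos": TCP position; "tool_rot": TCP orientation; "force": force on the tool from outside, world axes, zero at the start; "torque": the same for the moment, N m; "width": finger opening in mm; "gripper_force": force on a finger pad.
Only numpy, scipy, OpenCV 4.12 (cv2) and the standard library are available. Lean on these libraries where they do the work, as an engineer would, in place of code of your own. Each camera call takes 0.05 s, during which the arm holds its last target. There are 200 camera calls.

TASK

A steel pin has been dropped down the bore of the engine cylinder on the bench, and a sheathed chainsaw guide bar lies across the mouth. First lay the guide bar flat on the floor of the parts tray, then take the spring tongs, lift the pin out of the bore with them (never touch it with your own fingers), stand it upright in the round dish, and put the tongs back upright in their slot in the wooden block. Leave the spray can, the carburettor and the jar where they are.

Things in the scene. Friction and masses are not known exactly. Their poses are not given: they have to be found in the camera images.
- cylinder: Engine cylinder, bare aluminium, finned, mouth up, bolted to the bench (does not move). Round barrel, 86 mm across the fins (80 mm at the mouth), 110 mm tall, on a 90 x 90 x 12 mm base. In its top a round bore, 54 mm diameter, 98 mm deep: flat floor 12 mm above the bench. Origin: on the axis at bench level; z up.
- bore_mouth (a point): Centre of the bore's mouth, on the axis at the rim, 110 mm above the bench.
- guide_bar: Chainsaw guide bar in a black plastic sheath, 200 x 50 x 22 mm, about 280 g, lying flat over the cylinder's mouth. Origin: middle of its underside; x along it, y across, z up. Sheath (50 wide, 22 thick, round nose): x = -40 to +100 mm; bare steel tail (46 wide, 6 thick, mid height): x = -100 to -40 mm. It balances about 5 mm to the +x side of the origin.
- pin: Plain solid steel pin, 20 mm diameter, 60 mm long, about 150 g; it starts standing upright on the bore's floor, within 4 mm of the axis, its top 38 mm below the rim. Origin: centre of its lower end; z along the pin.
- pin_mid (a point): The pin's middle: on its axis, 30 mm from either end.
- tongs: Spring tongs, 135 mm tall, 160 g, starting upright in the block's slot. Two flat upright steel arms, at +y and -y (each 16 mm wide along x, 5 mm thick, 135 mm tall), 44 mm over their outer faces when relaxed, 34 mm gap inside. A 10 mm square spine between them, 62 to 132 mm above the tips. Origin: between the arms, level with the lower tips; z up.
- tongs_grip (a point): Where to grip the tongs, from above, fingers closing along the tongs' y on the arms' outer faces: midway between the arms, 110 mm above the tips, 25 mm below the top. Squeezed to about 40 mm over the faces they are carried open (30 mm gap); squeezed further they close on a part.
- tong_left (a joint): How far the tongs' +y arm is squeezed in, 0 (relaxed) to 0.009 m. Each arm slides straight inward along y, staying upright, and springs back when let go: 4 N on each arm at 0, plus 0.3 N per mm.
- tong_right (a joint): The same for the -y arm: 0 relaxed, 0.009 m fully in.
- block: Wooden tool block, 100 (x) x 110 (y) x 70 mm, fixed, with small hex keys and sockets standing in it up to 88 mm above the bench, 37 mm to the -x and +x sides. In the middle of its top the tongs' upright slot, 24 mm (x) by 52 mm (y), its floor 20 mm above the bench. Origin: centre of its underside; z up. The tongs start with their y along the block's y.
- tray: Open grey metal parts tray, 270 (x) x 140 (y) x 35 mm outside, walls and floor 5 mm thick, empty, fixed. Origin: centre of its underside; x along its length, z up.
- dish: Round steel parts dish, fixed to the bench, 132 mm across the rim, 22 mm tall, flat floor 6 mm above the bench and about 106 mm across. Origin: centre of its underside; z up.
- can: Spray can, upright, 50 mm diameter, 165 mm tall, often close beside the cylinder (axis about 110 mm from its axis). Not to be disturbed. Origin: centre of its underside.
- carburettor: Small aluminium carburettor, about 55 x 60 x 42 mm, often close beside the cylinder (about 110 mm from its axis). Not to be disturbed. Origin: centre of its underside.
- jar: Short screw-top jar, 56 mm diameter, 85 mm tall, upright, near the work. Not to be disturbed. Origin: centre of its underside.

How it is judged (in metres and radians):
On the way, in this order (a step that is already met when the one before it is completed fails the run):
1. the guide bar lies flat in the parts tray, released (x of guide_bar in the frame of tray between -0.06 and 0.06 m and y of guide_bar in the frame of tray between -0.05 and 0.05 m and z of guide_bar in the frame of tray between -0.005 and 0.012 m and angle between guide_bar's own z axis and vertical below 0.08 rad and contact force between the fingers and guide_bar below 0.1 N), for 0.2 s.
2. the tongs hold the pin clear above the bore (height (world z) of pin_mid above 0.145 m and contact force between tongs and pin above 0.5 N), for 0.1 s.
At the end, for the whole second after the job is handed in: Guide bar flat (0.08 rad) on the tray floor; pin upright (0.1 rad) on the dish floor, within 50 mm of its centre; tongs in the block's slot, tips within 10 mm of its floor, within 0.25 rad of upright; all released and at rest; can, carburettor, jar within 30 mm of their starts, not toppled (all of step 1 and horizontal distance between pin and dish below 0.05 m and angle between the z axis of pin and the z axis of dish, either way round below 0.1 rad and z of pin_mid in the frame of dish between 0.028 and 0.044 m and x of tongs in the frame of block between -0.02 and 0.02 m and y of tongs in the frame of block between -0.02 and 0.02 m and z of tongs in the frame of block between 0.01 and 0.03 m and angle between tongs's own z axis and vertical below 0.25 rad and linear speed of each of guide_bar, pin, tongs below 0.02 m/s); the robot touches nothing.
It fails at once if the fingers touch the pin: it is handled with the tongs only (contact force between the fingers and pin above 0.3 N).
It fails at once if the spray can is moved by more than 30 mm or knocked over (distance of can from where it was at the start of the episode above 0.03 m or angle between can's own z axis and vertical above 0.4 rad).
It fails at once if the carburettor is moved by more than 30 mm or knocked over (distance of carburettor from where it was at the start of the episode above 0.03 m or angle between carburettor's own z axis and vertical above 0.4 rad).
It fails at once if the jar is moved by more than 30 mm or knocked over (distance of jar from where it was at the start of the episode above 0.03 m or angle between jar's own z axis and vertical above 0.4 rad).
It also fails if it takes over 72 s, if anything falls off the work surface, if the arm or the gripper's body presses on something with over 40 N, if the wrist force passes 120 N, or if a joint passes its speed limit or range.

## Working session

There is one attempt and no reset: what is moved stays moved. The work goes in short steps, Python scripts to look and compute and a tool call to move; the robot and the scene stay as the last step left them, time stands still between calls to the robot, and variables do not carry over. Pictures are saved under pics/ and viewed, at most 10 in all, crops included, and the job is handed in when it is done.

Besides the shell and the picture viewer there is one more tool, called after ">>>" by a JSON object that holds its "name" and its "arguments". carry_out: Moves the arm, as the interface text tells. Its arguments: {"type":"object","properties":{"deltas":{"type":"array"}},"required":["deltas"]}

```bash
mkdir -p pics
python3 - <<'E'
from cell import ctrl
import cv2,numpy as np
np.set_printoptions(precision=4,suppress=True)
for n in ("scene","top"):
    cv2.imwrite(f"pics/{n}0.png",ctrl.get_image(n)[:,:,::-1]); c=ctrl.calibration(n); print(n,c)
print(ctrl.grip_depth); print(ctrl.read_state())
E
```

```text
scene {'mtx': array([[455.4725,   0.    , 325.8121],
       [  0.    , 455.4725, 199.068 ],
       [  0.    ,   0.    ,   1.    ]]), 'R': array([[-0.7463,  0.6655,  0.0149],
       [ 0.4954,  0.5703, -0.6552],
       [-0.4445, -0.4816, -0.7553]]), 't': array([ 410.7676, -187.6577, 1321.4776])}
top {'mtx': array([[439.1298,   0.    , 318.3441],
       [  0.    , 439.1298, 201.8106],
       [  0.    ,   0.    ,   1.    ]]), 'R': array([[ 0.0269, -0.9994,  0.0228],
       [-0.9921, -0.0294, -0.1223],
       [ 0.1229, -0.0193, -0.9922]]), 't': array([ -27.0861,  570.0535, 1024.5131])}
18.700000000000003
{'clock': 0.1, 'qpos': array([ 1.0422,  0.6292,  0.0384,  1.5183, -0.027 ,  0.9963, -0.02  ]), 'qd': array([ 0.001 , -0.0039,  0.0021, -0.0028, -0.0002, -0.0006,  0.0008]), 'tau': array([  0.0037, -56.4516,   1.2309, -19.3968,   0.0114,   0.0055,
         0.0001]), 'eef_pos': array([ 290.0019, -581.0825,  230.4779]), 'tool_rot': array([-3.1399, -0.    ,  0.4629]), 'force': array([ 0.0807, -0.6701, -0.2255]), 'torque': array([0.0346, 0.0615, 0.0357]), 'gripper_force': 0.0, 'width': 85.06657518552443}
```

View pics/top0.png

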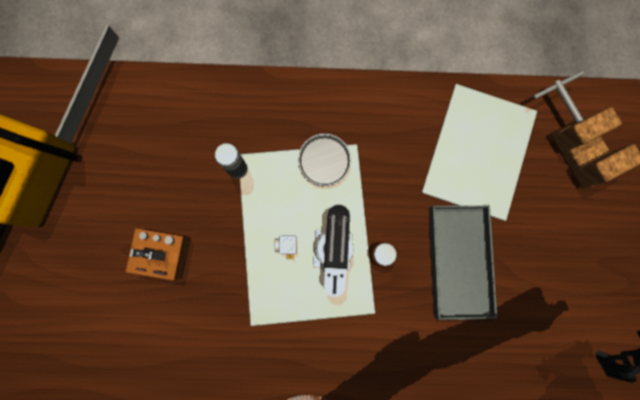

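View pics/scene0.png

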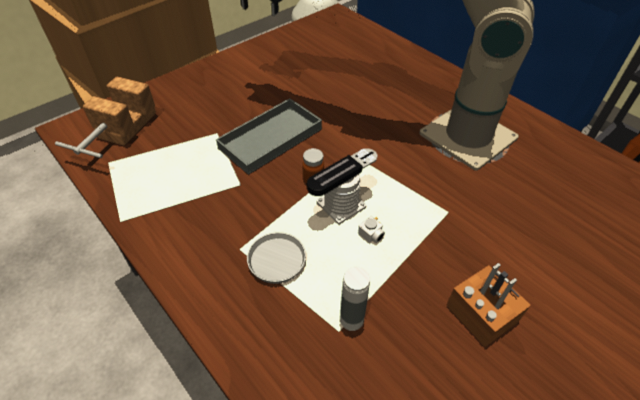

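Top view: block ~(157,255), cylinder with bar ~(337,250), jar (385,255), can (228,155), carburettor (287,245), dish (325,160), tray (463,262). Scene view shows the same. I'll enlarge it to measure.

Run:
```python
import cv2,numpy as np
t=cv2.imread("pics/top0.png"); s=cv2.imread("pics/scene0.png")
R=lambda a,f:cv2.resize(a,None,fx=f,fy=f,interpolation=cv2.INTER_CUBIC)
a=R(t[195:305,265:405],4)   #560x440  
b=R(t[215:295,115:195],3)   #240x240
c=R(s[255:345,440:535],2.5)
im=np.zeros((470,800,3),np.uint8)
im[:440,:560]=a; im[:240,560:]=b; im[242:242+c.shape[0],560:560+c.shape[1]]=c
cv2.imwrite("pics/crop1.png",im)
```

```text
(no output)
```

View pics/crop1.png

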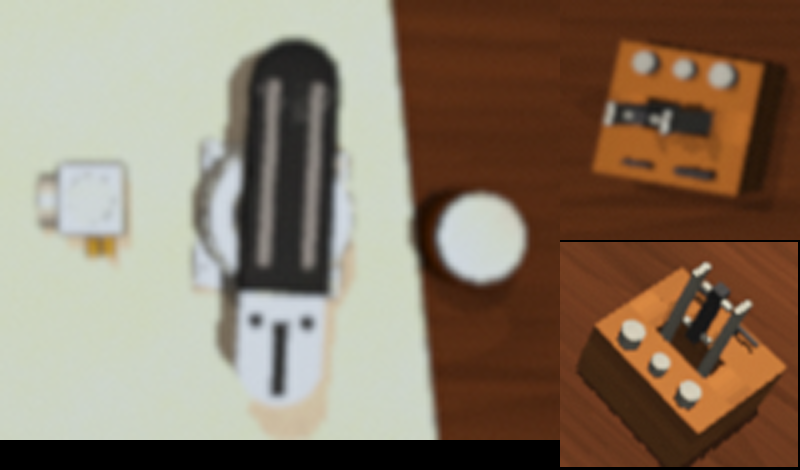

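Crop: bar nose (295,38), tail end (280,405), base corners (205,138)/(195,290), block corners (622,40),(765,65),(738,195),(593,170), tongs between them, jar lid centre (481,237). Next I convert these to world positions.

```bash
cat > h.py <<'E'
from cell import ctrl
import cv2,numpy as np
np.set_printoptions(precision=1,suppress=True)
def bp(uv,z,n="top"):
    c=ctrl.calibration(n); r=c['R'].T@np.linalg.solve(c['mtx'],[uv[0],uv[1],1]); o=-c['R'].T@c['t']
    return o+r*(z-o[2])/r[2]
def proj(P,n="top"):
    c=ctrl.calibration(n); X=np.atleast_2d(P)@c['R'].T+c['t']; p=X@c['mtx'].T; return p[:,:2]/p[:,2:]
E
python3 - <<'E'
from h import *
c=ctrl.calibration('top');print("cam",-c['R'].T@c['t'])
a=lambda x,y:(265+x/4-.4,195+y/4-.4); b=lambda x,y:(115+(x-560)/3-.33,215+y/3-.33)
print("nose",bp(a(295,38),132),"tail",bp(a(280,405),124))
print("sheath L/R mid",bp(a(243,180),132),bp(a(337,180),132))
print("base L",bp(a(205,138),12),bp(a(194,290),12))
q=[bp(b(*p),70) for p in((622,40),(765,65),(738,195),(593,170))]; print("block",*q,np.mean(q,0),np.linalg.norm(q[0]-q[1]),np.linalg.norm(q[1]-q[2]))
print("jar",bp(a(481,237),85),"carb",bp(a(92,200),42))
print("can",bp((228,154),165),"dish",bp((325,160),22))
q=[bp(p,35) for p in((431,206),(489,206),(496,318),(438,319))];print("tray",*q,np.mean(q,0))
s=ctrl.read_state();print(s['eef_pos'])
E
```

```text
cam [ 440.3    9.5 1086.9]
nose [554.9 -53.1 132. ] tail [356.5 -49.7 124. ]
sheath L/R mid [476.5 -26.5 132. ] [477.9 -77.6 132. ]
base L [506.   -7.1  12. ] [413.8  -3.   12. ]
block [493.3 408.   70. ] [477.3 298.2  70. ] [378.8 312.1  70. ] [394.6 422.1  70. ] [436.  360.1  70. ] 111.01065155244089 99.44930498915419
jar [ 449.7 -164.4   85. ] carb [465.6  59.1  42. ]
can [651.6 187.1 165. ] dish [676.9 -24.9  22. ]
tray [ 568.5 -284.5   35. ] [ 572.7 -426.4   35. ] [ 307.  -437.4   35. ] [ 301.4 -299.8   35. ] [ 437.4 -362.    35. ]
[ 290.  -581.1  230.5]
```

```bash
cat >> h.py <<'E'
from scipy.spatial.transform import Rotation as Ro
def go(x,y,z,yaw):
    s=ctrl.read_state(); R0=Ro.from_euler('xyz',s['tool_rot']); R1=Ro.from_euler('xyz',[np.pi,0,yaw])
    print("turn deg",(R0.inv()*R1).as_rotvec(degrees=True),"then shift mm",R1.inv().apply(np.array([x,y,z])-s['eef_pos']),"clock",s['clock'],"F",s['force'],"w",s['width'],s['gripper_force'])
E
python3 -c "
from h import *
go(460.7,-51.5,190,-.017)"
```

```text
turn deg [-0.1  0.  27.5] then shift mm [ 161.7 -532.4   40.5] clock 0.1 F [ 0.1 -0.7 -0.2] w 85.06657518552443 0.0
```

>>> {"name": "carry_out", "arguments": {"deltas": [0,0,9.2,0,0,0,-1,0,0,9.2,0,0,0,-1,0,0,9.2,0,0,0,-1,0,0,0,0.01,-0.035,0,-1,0,0,0,0.015,-0.045,0,-1,0,0,0,0.015,-0.045,0,-1,0,0,0,0.015,-0.045,0,-1,0,0,0,0.015,-0.045,0,-1,0,0,0,0.015,-0.045,0,-1,0,0,0,0.015,-0.045,0,-1,0,0,0,0.015,-0.045,0,-1,0,0,0,0.015,-0.045,0,-1]}}

```text
clock: 1.6
eef_pos: [427.9, -187.6, 231.2]
tool_rot: [-3.141, 0.0, -0.019]
force: [0.7, 0.4, -0.4]
width: 85.4
gripper_force: 0.0
```

```bash
python3 -c "
from h import *
go(460.7,-51.5,150,-.017)"
```

```text
turn deg [-0.   0.  -0.1] then shift mm [  30.5 -136.6   81.2] clock 1.6 F [ 0.7  0.4 -0.4] w 85.37506897537494 0.0
```

>>> {"name": "carry_out", "arguments": {"deltas": [0,0,0,0.008,-0.034,0,-1,0,0,0,0.007,-0.034,0,-1,0,0,0,0.007,-0.034,0,-1,0,0,0,0.007,-0.034,0.02,-1,0,0,0,0,0,0.03,-1,0,0,0,0,0,0.03,-1,0,0,0,0,0,0,-1,0,0,0,0,0,0,-1]}}

```text
clock: 2.6
eef_pos: [459.7, -53.9, 152.0]
tool_rot: [3.141, -0.001, -0.019]
force: [0.1, 1.3, -0.3]
width: 85.3
gripper_force: 0.0
```

```bash
python3 -c "
from h import *
go(460.7,-51.5,109,-.017)
cv2.imwrite('pics/w1.png',ctrl.get_image('wrist')[:,:,::-1]);print(ctrl.calibration('wrist'))"
```

```text
turn deg [ 0.  -0.  -0.1] then shift mm [ 1.  -2.4 43. ] clock 2.6 F [ 0.1  1.3 -0.3] w 85.31808535221626 0.0
{'mtx': array([[309.7,   0. , 315.6],
       [  0. , 309.7, 198.5],
       [  0. ,   0. ,   1. ]]), 'R': array([[-0. , -1. ,  0. ],
       [-1. ,  0. ,  0.3],
       [-0.3,  0. , -1. ]]), 't': array([-44.1, 432.7, 419.8])}
```

View pics/w1.png

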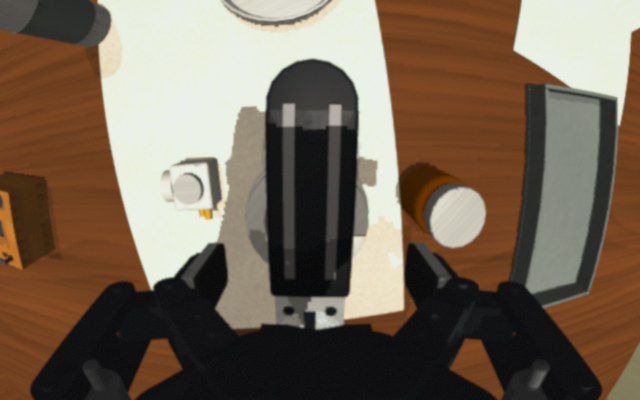

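Wrist view: the bar (columns 268–357) is centred between the fingers (225 and 408), and the tips are level with the sheath. Descend and grip.

>>> {"name": "carry_out", "arguments": {"deltas": [0,0,0,0.001,-0.002,0.015,-1,0,0,0,0,0,0.015,-1,0,0,0,0,0,0.012,-1,0,0,0,0,0,0,-1,0,0,0,0,0,0,0,0,0,0,0,0,0,0.5,0,0,0,0,0,0,1,0,0,0,0,0,0,1,0,0,0,0,0,0,1,0,0,0,0,0,0,1]}}

```text
clock: 3.9
eef_pos: [460.8, -51.7, 110.1]
tool_rot: [-3.141, -0.001, -0.019]
force: [-0.5, 0.6, 4.7]
width: 48.3
gripper_force: 62.0
```

>>> {"name": "carry_out", "arguments": {"deltas": [0,0,0,0,0,-0.01,1,0,0,0,0,0,-0.025,1,0,0,0,0,0,-0.025,1,0,0,-3.9,0,0.02,0,1,0,0,0,-0.002,0.035,0,1,0,0,0,-0.002,0.045,0,1,0,0,0,-0.002,0.045,0,1,0,0,0,-0.004,0.045,0,1,0,0,0,-0.004,0.045,0,1,0,0,0,-0.004,0.04,0,1,0,0,0,-0.004,0.035,0,1,0,0,0,0,0,0,1]}}

```text
clock: 5.4
eef_pos: [450.5, -366.3, 169.6]
tool_rot: [3.139, 0.001, 0.044]
force: [0.4, 0.3, -2.5]
width: 49.1
gripper_force: 63.1
```

```bash
python3 -c "
from h import *
go(442.5,-361.5,7,.05)"
```

```text
turn deg [ 0.1  0.  -0.4] then shift mm [ -7.8  -5.2 162.6] clock 5.4 F [ 0.4  0.3 -2.5] w 49.139854230189634 63.0549681186676
```

>>> {"name": "carry_out", "arguments": {"deltas": [0,0,-0.4,-0.008,-0.005,0.02,1,0,0,0,0,0,0.035,1,0,0,0,0,0,0.035,1,0,0,0,0,0,0.03,1,0,0,0,0,0,0.025,1,0,0,0,0,0,0.011,1,0,0,0,0,0,0.004,1,0,0,0,0,0,0,1,0,0,0,0,0,0,1]}}

```text
clock: 6.52
eef_pos: [444.5, -358.3, 10.3]
tool_rot: [3.141, -0.001, 0.056]
force: [-0.5, -0.6, -3.2]
width: 48.9
gripper_force: 63.0
```

>>> {"name": "carry_out", "arguments": {"deltas": [0,0,0,0,0,0.003,1,0,0,0,0,0,0.002,1,0,0,0,0,0,0,1]}}

```text
clock: 6.9
eef_pos: [444.1, -358.0, 5.2]
tool_rot: [3.141, -0.001, 0.056]
force: [-0.5, 0.5, 5.0]
width: 48.4
gripper_force: 63.9
```

Contact. Release and rise.

>>> {"name": "carry_out", "arguments": {"deltas": [0,0,0,0,0,0,-0.5,0,0,0,0,0,0,-0.6,0,0,0,0,0,0,-0.6,0,0,0,0,0,-0.02,-0.6,0,0,0,0,0,-0.04,-0.6,0,0,0,0,0,-0.05,-1,0,0,0,0,0,-0.06,-1,0,0,0,0,0,-0.06,-1,0,0,0,0,0,-0.04,-1,0,0,0,0,0,0,-1]}}

```text
clock: 8.15
eef_pos: [445.5, -359.2, 279.4]
tool_rot: [3.136, -0.007, 0.056]
force: [0.6, 0.6, -1.2]
width: 85.4
gripper_force: 0.0
```

Run:
```python
from h import *
go(460,-100,270,-.144)
t=ctrl.get_image('top')[:,:,::-1]
R=lambda a,f:cv2.resize(a,None,fx=f,fy=f,interpolation=cv2.INTER_CUBIC)
im=np.hstack([R(t[200:300,300:385],4.5),R(t[195:325,415:510],3.4615385)[:450]]); print(im.shape)
cv2.imwrite('pics/t2.png',im)
```

```text
turn deg [ 0.3 -0.4 11.5] then shift mm [ -22.8 -258.6    9.4] clock 8.15 F [ 0.6  0.6 -1.2] w 85.44993935017932 0.0
(450, 711, 3)
```

View pics/t2.png

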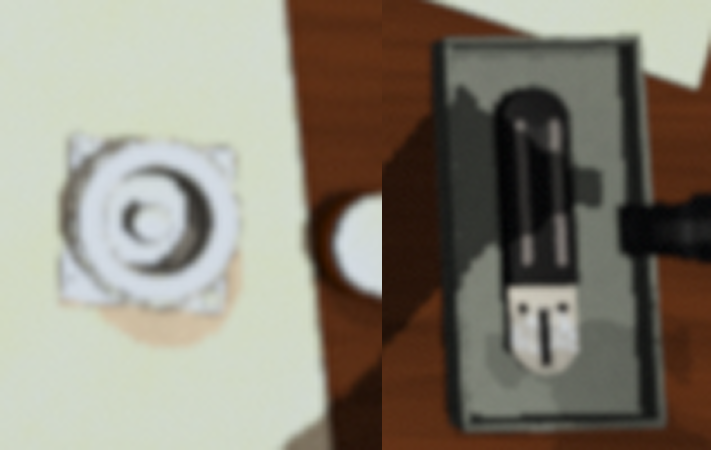

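The bar lies flat in the tray. Mouth ring is centred at (158,221) in the left crop, with the pin dark/bright ring near (147,222). Next move to the block.

>>> {"name": "carry_out", "arguments": {"deltas": [0.3,-0.4,9.5,0,-0.01,0,-1,0,0,2,-0.004,-0.03,0,-1,0,0,0,-0.007,-0.045,0,-1,0,0,0,-0.007,-0.045,0,-1,0,0,0,-0.007,-0.045,0,-1,0,0,0,-0.007,-0.045,0,-1,0,0,0,-0.007,-0.045,0,-1,0,0,0,-0.007,-0.045,0,-1,0,0,0,-0.007,-0.045,0,-1,0,0,0,-0.007,-0.045,0,-1,0,0,0,-0.007,-0.045,0,-1,0,0,0,-0.007,-0.045,0,-1]}}

```text
clock: 9.7
eef_pos: [437.1, 138.8, 276.2]
tool_rot: [-3.138, 0.009, -0.145]
force: [0.8, -0.5, 0.0]
width: 85.5
gripper_force: 0.0
```

Run:
```python
from h import *
go(436,360,220,-.144)
a=lambda x,y:(300+x/4.5-.4,200+y/4.5-.4)
print(bp(a(158.5,220.5),110),bp(a(160,220),110),"pin?",bp(a(147,222),72))
```

```text
turn deg [-0.2  0.5 -0. ] then shift mm [ -32.8 -218.8   56.2] clock 9.7 F [ 0.8 -0.5  0. ] w 85.46134975545598 0.0
[458.  -48.8 110. ] [458.3 -49.5 110. ] pin? [457.8 -45.2  72. ]
```

>>> {"name": "carry_out", "arguments": {"deltas": [-0.2,0.5,0,-0.007,-0.045,0,-1,0,0,0,-0.007,-0.045,0,-1,0,0,0,-0.007,-0.045,0.015,-1,0,0,0,-0.007,-0.045,0.02,-1,0,0,0,-0.004,-0.02,0.02,-1,0,0,0,0,-0.01,0,-1,0,0,0,0,0,0,-1,0,0,0,0,0,0,-1]}}

```text
clock: 10.7
eef_pos: [437.6, 348.9, 223.1]
tool_rot: [-3.141, -0.002, -0.146]
force: [-0.1, 0.8, 0.1]
width: 85.4
gripper_force: 0.0
```

Run:
```python
from h import *
np.set_printoptions(precision=4,suppress=True)
go(436,360,220,-.144)
c=ctrl.calibration('wrist');print(c['R'],c['t'])
cv2.imwrite('pics/w3.png',ctrl.get_image('wrist')[:,:,::-1])
```

```text
turn deg [-0.0441 -0.1221 -0.1411] then shift mm [ -3.2125 -10.7154   3.0915] clock 10.7 F [-0.1089  0.8343  0.139 ] w 85.37667410240599 0.0
[[-0.1469 -0.9891 -0.0008]
 [-0.9562  0.1418  0.256 ]
 [-0.2531  0.0384 -0.9667]] [410.1864 337.971  467.45  ]
```

View pics/w3.png

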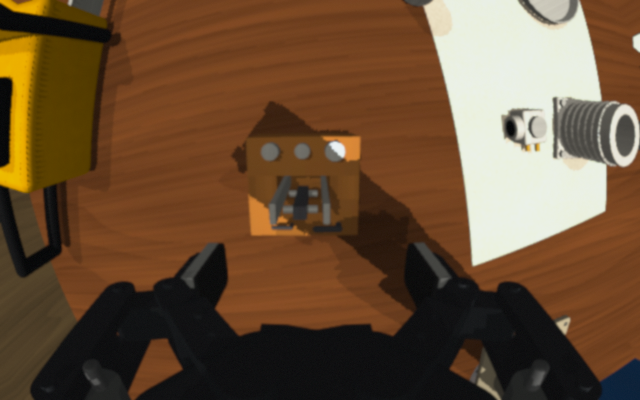

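Wrist view: block top corners ≈ (248,136), (360,136), (358,235), (250,235); tongs arms lie between about columns 270 and 330, tops near row 226. Next, the fisheye conversion and a zoomed overlay.

```bash
cat >> h.py <<'E'
def wb(uv,z,c):
    K=c['mtx']; d=(np.array(uv,float)-K[:2,2])/K[0,0]; th=np.linalg.norm(d)
    r=c['R'].T@np.r_[d/th*np.sin(th),np.cos(th)]; o=-c['R'].T@c['t']; return o+r*(z-o[2])/r[2]
def wp(P,c):
    X=np.atleast_2d(P)@c['R'].T+c['t']; q=np.linalg.norm(X[:,:2],axis=1); th=np.arctan2(q,X[:,2])
    return c['mtx'][:2,2]+c['mtx'][0,0]*X[:,:2]*(th/q)[:,None]
E
python3 - <<'E'
from h import *
c=ctrl.calibration('wrist'); print("cam",-c['R'].T@c['t'])
q=[wb(p,70,c) for p in((248,136),(360,136),(358,235),(250,235))];print(*q,np.mean(q,0),np.linalg.norm(q[0]-q[1]),np.linalg.norm(q[1]-q[2]))
im=cv2.imread('pics/w3.png')
x0,y0,f=230,120,5
cr=cv2.resize(im[y0:y0+130,x0:x0+150],None,fx=f,fy=f,interpolation=cv2.INTER_CUBIC)
R=Ro.from_euler('z',-.144).as_matrix(); C=np.array([436,360,0])
def poly(P,col): cv2.polylines(cr,[np.int32((wp(np.array(P)@R.T+C,c)-[x0-.5,y0-.5])*f)],True,col,1)
B=lambda x,y,z:[(x,y,z),(-x,y,z),(-x,-y,z),(x,-y,z)]
poly(B(50,55,70),(255,0,0)); poly(B(12,26,70),(0,255,0))
for s in(1,-1): poly([(8,s*22,155),(-8,s*22,155),(-8,s*17,155),(8,s*17,155)],(0,0,255))
cv2.imwrite('pics/c3.png',cr[:600])
E
```

```text
cam [501.7 339.9 365.8]
[495.6 407.1  70. ] [479.3 300.6  70. ] [379.4 314.2  70. ] [395.5 425.1  70. ] [437.4 361.7  70. ] 107.70931489359053 100.76693227418053
```

View pics/c3.png

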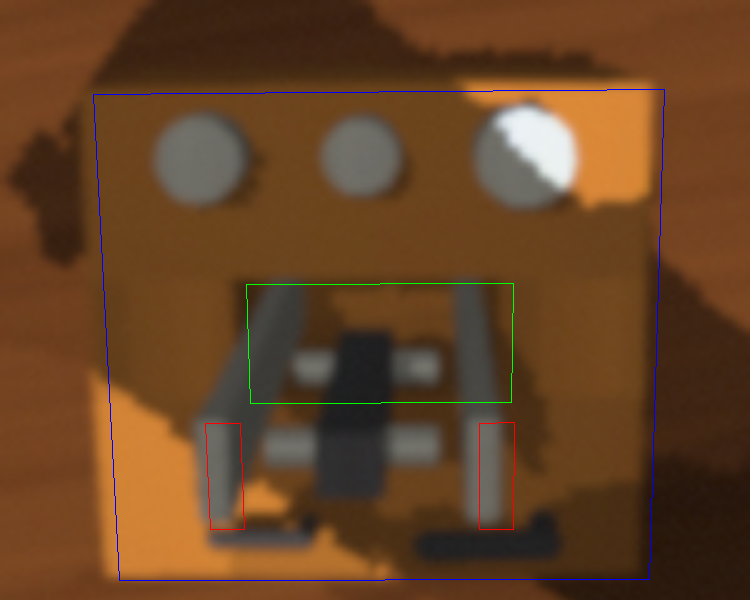

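Overlay agrees to ~2 mm: tongs at about (437,361.7), block about (437.3,361.8). Align and descend.

>>> {"name": "carry_out", "arguments": {"deltas": [0,0,0,-0.002,-0.0125,0.01,-1,0,0,0,0,0,0.03,-1,0,0,0,0,0,0.02,-1,0,0,0,0,0,0,-1,0,0,0,0,0,0,-1]}}

```text
clock: 11.38
eef_pos: [437.2, 363.5, 162.9]
tool_rot: [-3.14, -0.002, -0.145]
force: [0.2, -1.1, -0.1]
width: 85.4
gripper_force: 0.0
```

Run:
```python
from h import *
go(437,361.7,112,-.144)
```

```text
turn deg [-0.1 -0.1 -0. ] then shift mm [ 0.1  1.8 50.9] clock 11.375 F [ 0.2 -1.1 -0.1] w 85.35623578761495 0.0
```

>>> {"name": "carry_out", "arguments": {"deltas": [0,0,0,0,0.001,0.02,-1,0,0,0,0,0.001,0.02,-1,0,0,0,0,0,0.01,-1,0,0,0,0,0,0,-0.3,0,0,0,0,0,0,-0.1,0,0,0,0,0,0,0,0,0,0,0,0,0,0.06,0,0,0,0,0,0,0.06,0,0,0,0,0,0,0.06]}}

```text
clock: 12.5
eef_pos: [437.2, 361.4, 113.6]
tool_rot: [-3.139, -0.003, -0.145]
force: [-1.6, 0.1, 5.7]
width: 40.1
gripper_force: 6.2
```

Run:
```python
from h import *
go(437,361.7,240,-.144)
```

```text
turn deg [-0.1 -0.1 -0. ] then shift mm [  -0.3   -0.3 -126.4] clock 12.5 F [-1.6  0.1  5.7] w 40.1179304288627 6.1508095264434814
```

>>> {"name": "carry_out", "arguments": {"deltas": [0,0,0,0,0,-0.005,0.06,0,0,0,0,0,-0.01,0.06,0,0,0,0,0,-0.02,0.06,0,0,0,0,0,-0.025,0.06,0,0,0,0,0,-0.025,0.06,0,0,0,0,0,-0.025,0.06,0,0,0,0,0,-0.015,0.06,0,0,0,0,0,-0.005,0.06,0,0,0,0,0,0,0.06]}}

```text
clock: 13.62
eef_pos: [436.3, 360.7, 242.1]
tool_rot: [-3.141, -0.001, -0.145]
force: [-0.1, -0.9, -1.4]
width: 40.5
gripper_force: 4.5
```

Run:
```python
from h import *
go(380,-49.5,243,-.144)
s=ctrl.get_image('scene')[:,:,::-1]; cv2.imwrite('pics/s4.png',cv2.resize(s[180:340,400:560],None,fx=3,fy=3))
```

```text
turn deg [-0.  -0.1 -0. ] then shift mm [  3.2 414.   -0.9] clock 13.625 F [-0.1 -0.9 -1.4] w 40.53012147685996 4.516804218292236
```

View pics/s4.png

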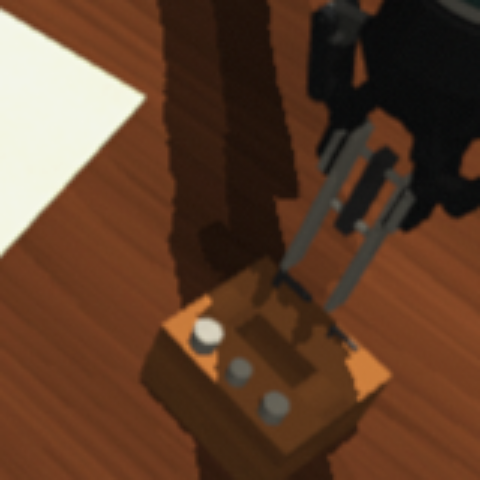

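Tongs are held, clear above the block, with the slot visible at (275,350). Move so the wrist camera looks straight down the bore.

>>> {"name": "carry_out", "arguments": {"deltas": [0,0,0,0.001,0.015,0,0.06,0,0,0,0.002,0.03,0,0.06,0,0,0,0.002,0.04,0,0.06,0,0,0,0.002,0.045,0,0.06,0,0,0,0.002,0.045,0,0.06,0,0,0,0.002,0.045,0,0.06,0,0,0,0.002,0.045,0,0.06,0,0,0,0.002,0.045,0,0.06,0,0,0,0.002,0.04,0,0.06,0,0,0,0.002,0.03,0,0.06,0,0,0,0.002,0.024,0,0.06,0,0,0,0,0,0,0.06]}}

```text
clock: 15.18
eef_pos: [397.7, -44.2, 241.7]
tool_rot: [3.142, 0.0, -0.149]
force: [-0.1, 0.4, -2.2]
width: 40.4
gripper_force: 4.5
```

>>> {"name": "carry_out", "arguments": {"deltas": [0,0,0,0,0,0,0.06,0,0,0,0,0,0,0.06]}}

```text
clock: 15.42
eef_pos: [398.9, -41.1, 241.9]
tool_rot: [-3.14, -0.001, -0.143]
force: [0.5, -0.0, -3.0]
width: 40.4
gripper_force: 4.5
```

Run:
```python
from h import *
import pickle
go(458,-49.5,243,-.144)
c=ctrl.calibration('wrist'); im=ctrl.get_image('wrist')[:,:,::-1]; pickle.dump(c,open('c5.pkl','wb'))
cv2.imwrite('pics/w5.png',im)
p=wp([458,-49.5,110],c)[0]; print(p,-c['R'].T@c['t'])
x0,y0=np.int32(p)-[60,50]; f=5; print(x0,y0)
a=cv2.resize(im[y0:y0+100,x0:x0+120],None,fx=f,fy=f,interpolation=cv2.INTER_CUBIC)
a=cv2.convertScaleAbs(a,alpha=1.0)
def circ(C,r,col):
    t=np.linspace(0,2*np.pi,60); P=np.c_[C[0]+r*np.cos(t),C[1]+r*np.sin(t),0*t+C[2]]
    cv2.polylines(a,[np.int32((wp(P,c)-[x0-.5,y0-.5])*f)],True,col,1)
circ((458,-49.5,110),27,(0,0,255)); circ((458,-49.5,12),27,(0,255,0)); circ((458,-49.5,72),10,(255,0,0))
b=cv2.resize(im,(200,125))
out=np.zeros((500,800,3),np.uint8); out[:500,:600]=a; out[:125,600:]=b
cv2.imwrite('pics/c5.png',out)
```

```text
turn deg [-0.1 -0.1  0.1] then shift mm [59.7 -0.2 -1.1] clock 15.425 F [ 0.5 -0.  -3. ] w 40.418961291607594 4.515654221177101
[316.2 123.8] [463.2 -50.  384.4]
256 73
```

View pics/c5.png

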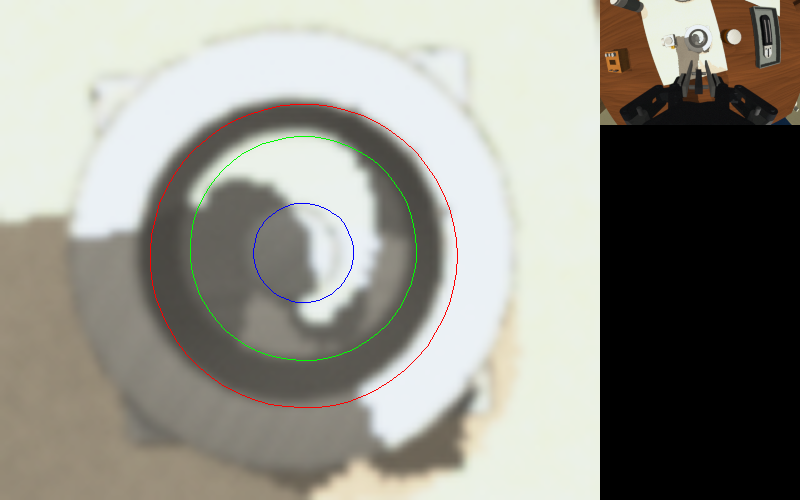

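Bore circle spans about x 140–442, y 96–405 in the crop (5x), about 2 mm from my estimate. The pin's outline is faint, so I'll use an enhanced composite for my last picture.

Run:
```python
import cv2,numpy as np
w=cv2.imread('pics/w5.png')[92:156,282:346]; t=cv2.imread('pics/t2.png')[130:315,70:250]
cl=cv2.createCLAHE(6,(3,3))
def e(a,s): 
    g=cv2.resize(a,(400,400),interpolation=cv2.INTER_CUBIC)
    return np.vstack([g[:400] if s else g])
W=cv2.resize(w,(480,480),interpolation=cv2.INTER_CUBIC); g=cl.apply(cv2.cvtColor(W,6)); 
T=cv2.resize(t,(320,329),interpolation=cv2.INTER_CUBIC); gt=cl.apply(cv2.cvtColor(T,6))
out=np.zeros((480,800),np.uint8); out[:,:480]=g; out[:329,480:]=gt
for k in range(0,480,60): out[k,:480:6]=255; out[:480:6,k]=0
cv2.imwrite('pics/c6.png',out)
```

```text
(no output)
```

View pics/c6.png

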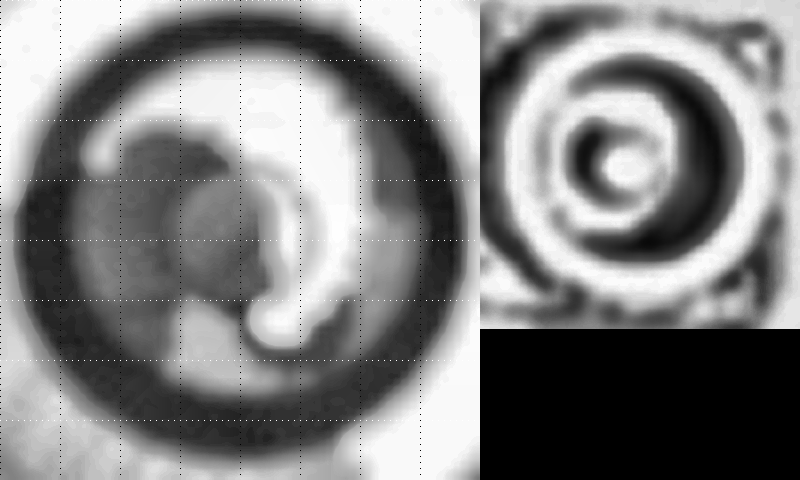

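Left: pin top circle centre ≈ (248,236), r≈72; bore mouth centre ≈ (241,235). Right (top camera): pin ≈ (628,165).

Run:
```python
from h import *
import pickle
c=pickle.load(open('c5.pkl','rb'))
f=lambda x,y:(282+x/7.5-.43,92+y/7.5-.43)
print("wrist pin",wb(f(248,236),72,c),"mouth",wb(f(241,235),110,c))
a=lambda x,y:(300+x/4.5-.4,200+y/4.5-.4)
print("top pin",bp(a(153.3,222.8),72))
s=ctrl.read_state();R=Ro.from_euler('xyz',s['tool_rot'])
# where tongs tips should project in wrist image (tool-frame), for reference
for y in(-17.5,17.5):
  for z in (0,135): 
    P=s['eef_pos']+R.apply([0,y*20/19.5,113.6-20-z]); print(y,z,P,wp(P,c)[0])
```

```text
wrist pin [458.3 -47.9  72. ] mouth [459.1 -47.4 110. ]
top pin [457.5 -48.4  72. ]
-17.5 0 [401.6 -23.2 148.4] [293.6 200.9]
-17.5 135 [401.4 -23.4 283.4] [270.3 294. ]
17.5 0 [396.5 -58.8 148.3] [339.  200.8]
17.5 135 [396.3 -58.9 283.3] [363.7 293.8]
```

>>> {"name": "carry_out", "arguments": {"deltas": [0,0,0,0.01,0,0,0.06,0,0,0,0.02,-0.001,0,0.06,0,0,0,0.02,0,0,0.06,0,0,0,0.01,0,0,0.06,0,0,0,0,0,0,0.06,0,0,0,0,0,0,0.06,0,0,0,0,0,0,0.06]}}

```text
clock: 16.35
eef_pos: [457.9, -49.5, 242.1]
tool_rot: [-3.141, -0.001, -0.145]
force: [0.2, -0.3, -1.4]
width: 40.2
gripper_force: 4.5
```

Run:
```python
from h import *
go(458.3,-48.2,205,-.144)
```

```text
turn deg [-0. -0. -0.] then shift mm [ 0.2 -1.4 37.1] clock 16.35 F [ 0.2 -0.3 -1.4] w 40.19482343648058 4.514816701412201
```

>>> {"name": "carry_out", "arguments": {"deltas": [0,0,0,0,-0.001,0.015,0.06,0,0,0,0,0,0.015,0.06,0,0,0,0,0,0.01,0.06,0,0,0,0,0,0.01,0.06,0,0,0,0,0,0.007,0.06,0,0,0,0,0,0,0.06,0,0,0,0,0,0,0.06]}}

```text
clock: 17.23
eef_pos: [459.0, -48.6, 185.3]
tool_rot: [-3.141, -0.002, -0.145]
force: [-0.3, -0.6, -1.0]
width: 40.3
gripper_force: 4.5
```

Inside the bore with no contact. Continue past the pin's top.

>>> {"name": "carry_out", "arguments": {"deltas": [0,0,0,-0.0005,0,0.008,0.06,0,0,0,0,0,0.008,0.06,0,0,0,0,0,0.008,0.06,0,0,0,0,0,0.005,0.06,0,0,0,0,0,0,0.06]}}

```text
clock: 17.85
eef_pos: [458.0, -48.4, 155.6]
tool_rot: [-3.141, -0.0, -0.145]
force: [0.3, -0.7, -2.1]
width: 40.3
gripper_force: 4.5
```

>>> {"name": "carry_out", "arguments": {"deltas": [0,0,0,0,0,0.01,0.06,0,0,0,0,0,0.01,0.06,0,0,0,0,0,0.008,0.06,0,0,0,0,0,0.004,0.06,0,0,0,0,0,0,0.06,0,0,0,0,0,0,0.06,0,0,0,0,0,0,0.15,0,0,0,0,0,0,0.25,0,0,0,0,0,0,0.4,0,0,0,0,0,0,1,0,0,0,0,0,0,1]}}

```text
clock: 19.23
eef_pos: [458.6, -48.3, 124.6]
tool_rot: [-3.14, -0.002, -0.145]
force: [-0.8, 1.2, 5.5]
width: 26.9
gripper_force: 58.6
```

>>> {"name": "carry_out", "arguments": {"deltas": [0,0,0,0,0,0,1,0,0,0,0,0,-0.005,1,0,0,0,0,0,-0.01,1,0,0,0,0,0,0,1,0,0,0,0,0,0,1]}}

```text
clock: 19.85
eef_pos: [458.3, -48.5, 139.1]
tool_rot: [-3.141, -0.001, -0.145]
force: [0.1, -0.1, -2.9]
width: 26.7
gripper_force: 59.3
```

Run:
```python
from h import *
s=ctrl.read_state()
print(s['width'],s['gripper_force'],s['force'],s['torque'],s['eef_pos'])
```

```text
26.7484613683016 59.250842928886414 [ 0.1 -0.1 -2.9] [ 0. -0.  0.] [458.3 -48.5 139.1]
```

The wrist carries 1.5 N more, so the pin is held. Lift out and go to the dish.

>>> {"name": "carry_out", "arguments": {"deltas": [0,0,0,0,0,-0.015,1,0,0,0,0,0,-0.02,1,0,0,0,0,0,-0.025,1,0,0,0,0,0,-0.025,1,0,0,0,0,0,-0.02,1,0,0,0,0,0,-0.01,1,0,0,0,0,0,-0.005,1,0,0,0,0,0,0,1,0,0,0,0,0,0,1]}}

```text
clock: 20.98
eef_pos: [457.7, -48.5, 258.4]
tool_rot: [-3.141, 0.0, -0.145]
force: [0.2, 0.7, -3.3]
width: 26.8
gripper_force: 59.3
```

>>> {"name": "carry_out", "arguments": {"deltas": [0,0,0,0.01,-0.0025,0,1,0,0,0,0.02,-0.005,0,1,0,0,0,0.03,-0.0075,0,1,0,0,0,0.03,-0.0075,0,1,0,0,0,0.03,-0.0075,0,1,0,0,0,0.03,-0.0075,0,1,0,0,0,0.03,-0.0075,0,1,0,0,0,0.02,-0.006,0,1,0,0,0,0.013,-0.004,0,1,0,0,0,0,0,0,1,0,0,0,0,0,0,1]}}

```text
clock: 22.35
eef_pos: [676.2, -25.0, 258.7]
tool_rot: [-3.141, 0.0, -0.145]
force: [0.4, -1.2, -3.1]
width: 27.0
gripper_force: 59.4
```

Run:
```python
from h import *
go(677,-25,120,-.144)
# dish centre check in both cameras: rim via Hough
s=ctrl.read_state(); print(s['tool_rot'])
t=cv2.cvtColor(cv2.imread('pics/top0.png'),6)[125:200,285:365]
h=cv2.HoughCircles(cv2.resize(t,None,fx=4,fy=4,interpolation=2),3,1,500,param1=80,param2=20,minRadius=90,maxRadius=125)
print(h); 
if h is not None: print(bp((285+h[0,0,0]/4-.4,125+h[0,0,1]/4-.4),22))
```

```text
turn deg [-0.  0. -0.] then shift mm [  0.7  -0.1 138.7] clock 22.35 F [ 0.4 -1.2 -3.1] w 26.959137494054954 59.375404715538025
[-3.1  0.  -0.1]
[[[156.5 142.5  90.9]]]
[676.2 -21.8  22. ]
```

>>> {"name": "carry_out", "arguments": {"deltas": [0,0,0,0,0,0.015,1,0,0,0,0,0,0.025,1,0,0,0,0,0,0.03,1,0,0,0,0,0,0.03,1,0,0,0,0,0,0.02,1,0,0,0,0,0,0.01,1,0,0,0,0,0,0.006,1,0,0,0,0,0,0,1,0,0,0,0,0,0,1]}}

```text
clock: 23.48
eef_pos: [677.6, -24.7, 124.3]
tool_rot: [-3.14, -0.003, -0.145]
force: [0.2, -0.5, -3.9]
width: 26.5
gripper_force: 59.4
```

>>> {"name": "carry_out", "arguments": {"deltas": [0,0,0,0,0,0.002,1,0,0,0,0,0,0.001,1,0,0,0,0,0,0,1]}}

```text
clock: 23.85
eef_pos: [677.0, -24.7, 120.4]
tool_rot: [-3.141, -0.001, -0.145]
force: [0.1, 0.6, -3.0]
width: 26.4
gripper_force: 59.4
```

>>> {"name": "carry_out", "arguments": {"deltas": [0,0,0,0,0,0.001,1,0,0,0,0,0,0.001,1,0,0,0,0,0,0,1]}}

```text
clock: 24.22
eef_pos: [677.1, -24.7, 118.7]
tool_rot: [-3.141, -0.001, -0.145]
force: [0.3, -0.4, -1.1]
width: 27.2
gripper_force: 59.6
```

>>> {"name": "carry_out", "arguments": {"deltas": [0,0,0,0,0,0.0005,1,0,0,0,0,0,0,0.4,0,0,0,0,0,0,0.32,0,0,0,0,0,0,0.27,0,0,0,0,0,0,0.22,0,0,0,0,0,0,0.16,0,0,0,0,0,0,0.1,0,0,0,0,0,0,0.05,0,0,0,0,0,0,0.05,0,0,0,0,0,0,0.05]}}

```text
clock: 25.48
eef_pos: [677.1, -24.7, 118.0]
tool_rot: [-3.141, -0.001, -0.145]
force: [0.6, -1.0, -1.7]
width: 40.6
gripper_force: 4.5
```

>>> {"name": "carry_out", "arguments": {"deltas": [0,0,0,0,0,-0.005,0.05,0,0,0,0,0,-0.01,0.05,0,0,0,0,0,-0.015,0.05,0,0,0,0,0,-0.02,0.05,0,0,0,0,0,-0.025,0.05,0,0,0,0,0,-0.025,0.05,0,0,0,0,0,-0.015,0.05,0,0,0,0,0,-0.008,0.05,0,0,0,0,0,0,0.05,0,0,0,0,0,0,0.05]}}

```text
clock: 26.72
eef_pos: [676.3, -24.8, 239.9]
tool_rot: [-3.141, 0.001, -0.145]
force: [-0.7, -0.4, -2.5]
width: 40.1
gripper_force: 4.5
```

Run:
```python
from h import *
go(437.3,361.7,245,-.144)
for n in('scene','top'):
    im=ctrl.get_image(n); cv2.imwrite(f'pics/{n}7.png',im[:,:,::-1]); b,t=proj([[677,-25,6],[677,-25,66]],n); print(n,b,t)
    g=cv2.cvtColor(im,7); x,y=np.int32(b+.5); print(g[y-36:y+14:2,x-16:x+18:2])
```

```text
turn deg [-0.  0. -0.] then shift mm [-292.  -348.2   -5.1] clock 26.725 F [-0.7 -0.4 -2.5] w 40.140870988144876 4.459640085697174
scene [276.6 256.5] [274.8 240.9]
[[ 80  79  69  68  73  75  68  64  62  59 169 230 231 230 228 229 229]
 [ 75  81  79  69  66 108 160  66  62  58 135 229 228 230 231 229 231]
 [ 69  76  81  76 121 241 223  64  63 120 228 235 228 228 230 228 229]
 [ 68  69  78 156 239 244 245 147 217 246 244 232 228 228 227 228 228]
 [ 69  71 203 245 243 243 243 244 244 243 242 233 228 228 229 228 229]
 [ 86 204 245 243 243 243 243 243 244 243 243 231 227 228 229 228 230]
 [241 245 244 244 240 238 234 216 204 216 214 210 216 226 229 228 230]
 [245 242 230 196 163 104 110 109 110 110  91  89 121 152 171 213 230]
 [233 169 110 106 108 106 108 109 109 109  91  89 106  88  91 110 166]
 [115 105 107 108 107 111 129 130 146 151 134 114 110  98  91  98  90]
 [106 105 110 163 180 199 114 102 107 154 187 204 210 187 127  93  92]
 [107 158 205 210 211 158  99 100  99 103 204 208 208 211 212 182 121]
 [202 212 211 210 211 150  99 102 102  82 192 206 207 208 209 184 180]
 [213 213 19
[... 1948 characters left out ...]
100 106 110 116 118 121 125 127 130 131 134 135 136 139 139]
 [ 87  94 100 106 110 115 118 121 124 127 130 133 133 136 137 138 139]
 [ 87  94 100 105 111 115 119 121 124 128 129 132 133 135 137 139 139]
 [ 88  95 100 105 111 116 118 121 123 127 131 132 134 135 138 138 140]
 [ 88  95 101 106 111 114 118 120 125 127 130 132 133 135 138 138 140]
 [ 88  95 100 106 112 115 118 121 125 129 131 131 135 135 137 139 138]
 [ 88  97 101 106 111 115 118 121 124 129 131 132 133 135 137 139 139]
 [ 90  96 101 106 112 116 119 122 123 128 131 131 133 136 135 138 139]
 [ 90  96 101 105 110 114 118 122 124 129 131 131 134 135 137 138 139]
 [ 90  95 102 106 111 115 118 122 124 127 130 132 133 135 137 138 139]]
```

The scene camera shows the pin as an upright dark column (x 272–280, y 240–260) where it should be. Return the tongs, keeping clear of the can.

>>> {"name": "carry_out", "arguments": {"deltas": [0,0,0,-0.015,0,-0.005,0.06,0,0,0,-0.03,0,0,0.06,0,0,0,-0.035,0,0,0.06,0,0,0,-0.035,0,0,0.06,0,0,0,-0.035,-0.01,0,0.06,0,0,0,-0.035,-0.02,0,0.06,0,0,0,-0.035,-0.03,0,0.06,0,0,0,-0.03,-0.035,0,0.06,0,0,0,-0.025,-0.035,0,0.06,0,0,0,-0.017,-0.035,0,0.06,0,0,0,0,-0.035,0,0.06,0,0,0,0,-0.035,0,0.06]}}

```text
clock: 28.32
eef_pos: [421.7, 251.0, 245.7]
tool_rot: [-3.141, -0.001, -0.144]
force: [0.4, 0.1, -1.5]
width: 40.3
gripper_force: 4.5
```

>>> {"name": "carry_out", "arguments": {"deltas": [0,0,0,0,-0.035,0,0.06,0,0,0,0,-0.035,0,0.06,0,0,0,0,-0.025,0,0.06,0,0,0,0,-0.015,0,0.06,0,0,0,0,-0.003,0,0.06,0,0,0,0,0,0,0.06,0,0,0,0,0,0,0.06]}}

```text
clock: 29.2
eef_pos: [438.3, 360.4, 245.9]
tool_rot: [-3.142, -0.001, -0.146]
force: [0.5, 0.4, -1.6]
width: 40.1
gripper_force: 4.5
```

Run:
```python
from h import *
go(437.2,361.4,180,-.144)
```

```text
turn deg [-0.  -0.1 -0.1] then shift mm [-1.2 -0.9 65.9] clock 29.2 F [ 0.5  0.4 -1.6] w 40.14824085382589 4.512316435575485
```

>>> {"name": "carry_out", "arguments": {"deltas": [0,0,0,-0.001,-0.001,0.015,0.06,0,0,0,0,0,0.025,0.06,0,0,0,0,0,0.02,0.06,0,0,0,0,0,0.01,0.06,0,0,0,0,0,0,0.06,0,0,0,0,0,0,0.06]}}

```text
clock: 29.95
eef_pos: [437.7, 363.1, 176.4]
tool_rot: [-3.14, -0.002, -0.145]
force: [-0.1, 0.3, -0.9]
width: 40.2
gripper_force: 4.5
```

>>> {"name": "carry_out", "arguments": {"deltas": [0,0,0,0,0,0.007,0.06,0,0,0,0,0,0.007,0.06,0,0,0,0,0,0.005,0.06,0,0,0,0,0,0,0.06]}}

```text
clock: 30.45
eef_pos: [437.1, 362.6, 156.3]
tool_rot: [-3.142, -0.001, -0.145]
force: [0.9, 0.2, -1.3]
width: 40.0
gripper_force: 4.5
```

In the slot, no contact. Lower to the floor.

>>> {"name": "carry_out", "arguments": {"deltas": [0,0,0,0,0.001,0.01,0.06,0,0,0,0,0,0.012,0.06,0,0,0,0,0,0.01,0.06,0,0,0,0,0,0.006,0.06,0,0,0,0,0,0.002,0.06,0,0,0,0,0,0,0.06]}}

```text
clock: 31.2
eef_pos: [437.3, 362.0, 116.9]
tool_rot: [-3.141, -0.001, -0.145]
force: [1.2, -0.0, -0.6]
width: 40.2
gripper_force: 4.5
```

>>> {"name": "carry_out", "arguments": {"deltas": [0,0,0,0,0,0.001,0.06,0,0,0,0,0,0.001,0.06,0,0,0,0,0,0,0.06]}}

```text
clock: 31.58
eef_pos: [437.3, 361.9, 114.9]
tool_rot: [-3.141, -0.001, -0.145]
force: [0.1, -0.9, -1.5]
width: 40.3
gripper_force: 4.5
```

>>> {"name": "carry_out", "arguments": {"deltas": [0,0,0,0,0,0.001,0.06,0,0,0,0,0,0.001,0.06,0,0,0,0,0,0,0.06,0,0,0,0,0,0,0,0,0,0,0,0,0,-0.1,0,0,0,0,0,0,-0.4,0,0,0,0,0,0,-1,0,0,0,0,0,0,-1,0,0,0,0,0,0,-1]}}

```text
clock: 32.7
eef_pos: [437.3, 361.9, 112.8]
tool_rot: [-3.141, -0.001, -0.145]
force: [-0.1, -0.0, 0.4]
width: 85.6
gripper_force: 0.0
```

>>> {"name": "carry_out", "arguments": {"deltas": [0,0,0,0,0,-0.02,-1,0,0,0,0,0,-0.03,-1,0,0,0,0,0,-0.03,-1,0,0,0,0,0,-0.03,-1,0,0,0,0,0,0,-1,0,0,0,0,0,0,-1,0,0,0,0,0,0,-1]}}

```text
clock: 33.58
eef_pos: [436.5, 361.3, 221.7]
tool_rot: [3.141, 0.0, -0.145]
force: [-0.1, -0.6, -0.2]
width: 85.4
gripper_force: 0.0
```

Run:
```python
from h import *
go(437.6,348.9,223.1,-.144)
c=ctrl.calibration('wrist'); im=cv2.cvtColor(ctrl.get_image('wrist'),7); cv2.imwrite('pics/w8.png',im)
R=Ro.from_euler('z',-.144).as_matrix(); C=np.array([437.2,361.7,0])
for z in(155,):
  p=wp(np.array([[0,19.5,z],[0,-19.5,z]])@R.T+C,c); print(p)
x,y=np.int32(p.mean(0)); print(im[y-20:y+24:2,x-44:x+46:3])
```

```text
turn deg [ 0.  0. -0.] then shift mm [ 2.8 12.1 -1.4] clock 33.575 F [-0.1 -0.6 -0.2] w 85.42369232789491 0.0
[[288.1 210.2]
 [343.1 210.1]]
[[ 75  76  78  80  79  75  71  66  59  51  91 109 104  38  32  30  34  90
  106  97  52  64  71  70  54  57  70  75  76  77]
 [ 75  76  79  80  79  74  70  64  59  47  61  78  77  35  31  31  33  62
   74  73  49  63  69  70  58  54  67  75  77  77]
 [ 76  76  79  78  80  74  71  62  57  45  45  46  43  32  31  31  31  44
   45  47  47  62  68  71  62  50  64  73  77  77]
 [ 74  76  77  77  77  73  70  61  58  48  47  47  44  32  31  32  31  44
   48  48  57  62  66  72  68  51  58  71  74  76]
 [ 74  74  74  75  76  82  75  61  62  54  52  52  46  32  30  31  32  50
   51  53  57  61  65  81  79  56  52  69  73  73]
 [ 74  73  74  73  84 103  92  60  66  67  63  62  53  32  32  31  30  51
   61  63  60  57  65  99 102  62  58  71  73  73]
 [ 73  73  74  74  84 107  96  59  72  90  92  92  75  41  39  39  41  62
   88  91  87  59  66 102 105  63  57  72  73  73]
 [ 74  74  73  73  83 106  95  59  76 106 110 111  90  47  46  46  47  71
  103 110 
[... 1091 characters left out ...]
 62  63  55  54  54  61
   62  60  49  50  48  48  48  42  28  32  49  52]
 [146 144 127 124  93  73  41  37  37  37  34  36  53  52  52  52  53  52
   44  40  37  38  34  35  35  32  31  33  49  51]
 [146 138 126 125 105  91  72  71  66  43  38  45  53  52  54  52  52  52
   39  36  35  34  34  34  34  35  35  34  48  50]
 [145 137 125 126 124 123 122 121 118  92  59  53  53  52  52  54  55  56
   48  35  35  36  36  36  37  36  38  39  49  52]
 [143 138 123 124 124 125 126 125 125 122 103  72  56  53  52  51  60  69
   64  50  49  49  48  48  49  49  49  48  50  50]
 [121 120 108 108 109 109 110 108 109 109 110  78  60  59  58  57  60  65
   61  56  56  48  41  41  41  41  40  40  41  41]]
```

The tongs' arm tops read where an upright, seated pair should be. Hand in.

```bash
python3 -c "
from cell import ctrl
print(ctrl.finish_job())"
```

```text
the job is handed in; nothing more can be done
None
```

I handed the job in at about 34 s with the guide bar flat in the tray, the pin upright in the dish and the tongs back in their slot; hand-in returned no verdict, and I steered clear of the can, carburettor and jar but did not re-measure them afterwards.

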